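# Sort fresh plaster casts into the drying trays

### The arm

A 7-joint arm with a two-finger parallel gripper is mounted at the origin on the work surface. World frame = base frame: x ahead of the robot, y to its left, z up, the work surface at z = 0. Lengths are in m, angles in rad, forces in N, time in s.
With the tool pointing down it reaches from about 0.4 to 0.9 m from the base axis. Payload 5.5 kg.
Tool frame: the origin (TCP) lies where the fingers leave the gripper's body, on its centre line; the fingertips stand 73 mm ahead of it and the grasp point (between the pads) lies 54 mm ahead of it; y points along the fingers, x is the direction in which the jaws open and shut, and the axes are right-handed (so a half turn about y gives the same grasp; the last joint's range is limited). The gripper opens to 85 mm and grips with 20 to 120 N. Pads are 22 mm wide; open, the fingers measure 114 mm over their backs; the gripper's body (76 mm by 85 mm) begins 54 mm behind the grasp point. The pads swing forward as they close: fully open they stand 13 mm farther back than shut.
Start: joints at [1.469, 0.501, -0.427, 1.55, 0.221, 1.138, -0.21], TCP at [0.232, -0.607, 0.304] pointing down, gripper open.
Joint ranges: [-2.88, 2.88], [-0.31, 2.03], [-1.54, 1.56], [0.2, 2.42], [-1.41, 4.55], [0.19, 2.02], [-2.57, 2.57]. Speed limits (rad/s): [2.57, 2.57, 3.14, 3.14, 3.14, 3.14, 3.14].

### API

Orientations are given as [roll, pitch, yaw] about the fixed x, y, z axes, in that order (R = Rz(yaw) Ry(pitch) Rx(roll)).
In Python, from workcell import ctrl, optics, boxes_of, pinpoint gives the robot as it stands.
- The arm moves only by the tool jog_arm, never from a script. Its argument "rows" is a list of rows, each a list of 6 numbers: the shift along the world's x, y, z in cm, then the turn, a rotation vector about the world's x, y, z in rad. A call has exactly 5 rows; each row is the pose to reach, as a shift and turn from the pose measured when the call began; what a row does not reach only later rows make up. A row lasts 1/8 s, in which the tool goes at most 62.5 mm and 10.7 degrees, less where a joint would pass 70% of its speed; a pose out of reach is approached as far as the arm can. A call with a gripper value outside its range is refused whole. "fingers" is the closure, from 0 (fully open) to 1 (shut), set as the call begins (left out, the last holds). The fingers move at their own pace and stop on an object; "grip_force" is the grip in N (left out, the last holds). Time passes only in rows, so rows that repeat a pose let the fingers close, or fill a call up. It gives the time, the measured TCP pose, the force and the opening at its end, in the units of the state.
- ctrl.sense(): the state, without advancing time (a new reading comes with each control period).
- optics.get_image(name): name is "scene" or "top" or "wrist"; returns (picture, depth): 420x560x3 uint8, red, green, blue; 420x560 float32, m along the optical axis (not along the pixel's ray), 0 where there is no reading.
- optics.camera_params(name): a dict with "camera_matrix" (3x3 intrinsics, pixels), "T" (4x4, takes a point from camera to world coordinates); the wrist camera has in their place "mount" (4x4, takes a point from camera to tool coordinates, whose origin is the TCP and whose axes are the tool frame's). Camera axes: x right, y down, z forward; pixel columns grow to the right and rows downward; lengths in m; the calibration is good to about 2 mm. A picture is of the moment at which its call begins: read the wrist's pose just before it. camera_params takes no time and is no camera call.
- ctrl.hand_in(): hands the job in, once; it reports no verdict.
Trained networks look in the newest picture that a camera, given by its name, has taken for a name from the list of things; names that differ only in an ending like _2 or _b are one class to them, and where a whole thing is asked for, a point or a joint stands for the part that bears it (a point fixed in the world has none). Each returns a list of dicts, best first, with "conf" (0 to 1); they miss things now and then, are a little off and sometimes report something else, mostly with a low value. They report only what shows in the picture. A call takes as long as a camera call. They do not tell look-alikes from the thing itself.
- boxes_of(name, camera): "xyz" ([x, y, z] in m, in world coordinates, good to about 4 mm: the middle of the surface that is visible of it).
- pinpoint(name, camera): "xyz" ([x, y, z] in m, in world coordinates, good to about 4 mm: a listed point, or the origin of a listed thing).
The state is a dict: "clock": time; "joints": joint angles; "qvel": joint speeds; "joint_efforts": joint torques, N m; "ee_pos": TCP position; "tcp_rot": TCP orientation; "wrist_force": force on the tool from outside, world axes, zero at the start; "wrist_torque": the same for the moment, N m; "finger_gap": finger opening in m.
Only numpy, scipy, OpenCV 4.12 (cv2) and the standard library are available. Lean on these libraries where they do the work, as an engineer would, in place of code of your own. Each camera call takes 0.05 s, during which the arm holds its last target.

### The job

Sort the five loose plaster casts on the bench into the three drying trays, each into the tray whose screwed-on sample has the same shape: both rosettes, both square blocks and the length of moulding. Set each one down gently, never dropped, so that all lie face up and flat on the tray floor and no two touch. Leave the blue mixing cup and the terracotta finial standing where they are.

Things in the scene. Friction and masses are not known exactly. Their poses are not given: they have to be found in the camera images.
- rosette_1: round rosette cast of white plaster: a disc 48 mm across with an upright rim 16 mm high, six rounded petals and a central boss to 24 mm. Loose. Origin: centre of its underside, z up. Grip it across the rim, 48 mm. One of two alike.
- rosette_2: round rosette cast of white plaster: a disc 48 mm across with an upright rim 16 mm high, six rounded petals and a central boss to 24 mm. Loose. Origin: centre of its underside, z up. Grip it across the rim, 48 mm. One of two alike.
- square_1: square block cast of white plaster: 42 x 42 mm base 16 mm high with upright sides along its x and y axes, stepped up to 24 mm in the middle. Loose. Origin: centre of its underside, z up. Grip it across one pair of sides, 42 mm. One of two alike.
- square_2: square block cast of white plaster: 42 x 42 mm base 16 mm high with upright sides along its x and y axes, stepped up to 24 mm in the middle. Loose. Origin: centre of its underside, z up. Grip it across one pair of sides, 42 mm. One of two alike.
- bar: length of straight moulding of white plaster: base 80 mm long (its y axis), 28 mm wide (its x axis), 16 mm high, with a toothed spine along the top to 24 mm. Loose. Origin: centre of its underside, z up. Grip it across its width, 28 mm.
- tray_rosette: fixed open wooden tray; bay inside 140 (x) by 150 mm (y), walls 6 mm thick, rim 20 mm above the table. Origin: under the bay's centre, at table height; bay floor at z = 6 mm. At its +x end (away from the robot) a solid ledge 20 mm high bears the fixed sample, centred at x = 104 mm, top at 46 mm: a white round rosette with a dark screw head; part of the tray.
- tray_square: fixed open wooden tray; bay inside 140 (x) by 150 mm (y), walls 6 mm thick, rim 20 mm above the table. Origin: under the bay's centre, at table height; bay floor at z = 6 mm. At its +x end (away from the robot) a solid ledge 20 mm high bears the fixed sample, centred at x = 104 mm, top at 46 mm: a white square block with a dark screw head; part of the tray.
- tray_bar: fixed open wooden tray; bay inside 140 (x) by 150 mm (y), walls 6 mm thick, rim 20 mm above the table. Origin: under the bay's centre, at table height; bay floor at z = 6 mm. At its +x end (away from the robot) a solid ledge 20 mm high bears the fixed sample, centred at x = 104 mm, top at 46 mm: a white length of moulding lying along y with a dark screw head; part of the tray.
- mixing_cup: bystander: blue mixing cup, open, 64 mm across the rim and 48 mm high, standing loose among the casts. Origin: centre of its underside. Must stay.
- finial: bystander: small turned terracotta finial, 32 mm across and 55 mm high, standing loose in a gap between two trays (a steel can of 32 mm by 50 mm high stands in the other gap). Origin: centre of its underside. Must stay.
Things that resemble listed ones, but are neither listed nor needed, are in the scene too. Leave any purple look-alike of the square_2 alone.

How it is judged:
At the end, for the whole second after the job is handed in: Both rosettes, both square blocks and the moulding lie inside the bay of the tray with their own sample, face up, flat on the bay floor (underside at most about 3 mm off it, tilt under 0.1 rad), released and at rest; the two casts in one tray do not touch each other (x of rosette_1 in the frame of tray_rosette between -0.056 and 0.056 m and y of rosette_1 in the frame of tray_rosette between -0.062 and 0.062 m and z of rosette_1 in the frame of tray_rosette between 0.003 and 0.01 m and angle between each of rosette_1, rosette_2, square_1, square_2, bar's own z axis and vertical below 0.1 rad and linear speed of each of rosette_1, rosette_2, square_1, square_2, bar below 0.02 m/s and angular speed of each of rosette_1, rosette_2, square_1, square_2, bar below 0.2 rad/s and x of rosette_2 in the frame of tray_rosette between -0.056 and 0.056 m and y of rosette_2 in the frame of tray_rosette between -0.062 and 0.062 m and z of rosette_2 in the frame of tray_rosette between 0.003 and 0.01 m and x of square_1 in the frame of tray_square between -0.056 and 0.056 m and y of square_1 in the frame of tray_square between -0.062 and 0.062 m and z of square_1 in the frame of tray_square between 0.003 and 0.01 m and x of square_2 in the frame of tray_square between -0.056 and 0.056 m and y of square_2 in the frame of tray_square between -0.062 and 0.062 m and z of square_2 in the frame of tray_square between 0.003 and 0.01 m and x of bar in the frame of tray_bar between -0.056 and 0.056 m and y of bar in the frame of tray_bar between -0.062 and 0.062 m and z of bar in the frame of tray_bar between 0.003 and 0.01 m and contact force between rosette_1 and rosette_2 below 0.05 N and contact force between square_1 and square_2 below 0.05 N).
It fails at once if a cast is dropped: falling free of the fingers faster than 0.7 m/s (a drop of some 25 mm) ((linear speed of rosette_1 above 0.7 m/s and contact force between the fingers and rosette_1 below 0.02 N) or (linear speed of rosette_2 above 0.7 m/s and contact force between the fingers and rosette_2 below 0.02 N) or (linear speed of square_1 above 0.7 m/s and contact force between the fingers and square_1 below 0.02 N) or (linear speed of square_2 above 0.7 m/s and contact force between the fingers and square_2 below 0.02 N) or (linear speed of bar above 0.7 m/s and contact force between the fingers and bar below 0.02 N)).
It fails at once if the mixing cup is shifted by more than 30 mm or knocked over (distance of mixing_cup from where it was at the start of the episode above 0.03 m or angle between mixing_cup's own z axis and vertical above 0.5 rad).
It fails at once if the finial is shifted by more than 30 mm or knocked over (distance of finial from where it was at the start of the episode above 0.03 m or angle between finial's own z axis and vertical above 0.5 rad).
It also fails if it takes over 118 s, if anything falls off the work surface, if the arm or the gripper's body presses on something with over 40 N, if the wrist force passes 120 N, or if a joint passes its speed limit or range.

## Working session

There is one attempt and no reset: what is moved stays moved. The work goes in short steps, Python scripts to look and compute and a tool call to move; the robot and the scene stay as the last step left them, time stands still between calls to the robot, and variables do not carry over. Pictures are saved under pics/ and viewed, and the job is handed in when it is done.

Besides the shell and the picture viewer there is one more tool, called as name(argument=value, ...), one argument or row to a line, values as JSON. jog_arm: Moves the arm, as the interface text tells. Its arguments: {"type":"object","properties":{"rows":{"type":"array"},"fingers":{"type":"number"},"grip_force":{"type":"number"}},"required":["rows"]}

```bash
mkdir -p pics; ls
python3 - <<'E'
from workcell import ctrl, optics, boxes_of, pinpoint
import cv2
for n in ("scene","top"):
    im,d=optics.get_image(n)
    cv2.imwrite(f"pics/{n}0.png",cv2.cvtColor(im,cv2.COLOR_RGB2BGR))
    p=optics.camera_params(n); print(n,p["camera_matrix"].round(1).tolist(),p["T"].round(3).tolist())
    if n=="top":
        for k in ("rosette_1","square_1","bar","tray_rosette","tray_square","tray_bar","mixing_cup","finial"):
            print(k,[(([round(float(v),3) for v in r["xyz"]]),round(r["conf"],2)) for r in pinpoint(k,"top")])
print(optics.camera_params("wrist")["mount"].round(3).tolist())
s=ctrl.sense();print(s)
E
```

```text
pics
scene [[412.8, 0.0, 277.3], [0.0, 412.8, 209.0], [0.0, 0.0, 1.0]] [[0.496, 0.679, -0.542, 0.976], [0.869, -0.391, 0.305, -0.264], [-0.005, -0.622, -0.783, 0.73], [0.0, 0.0, 0.0, 1.0]]
top [[438.1, 0.0, 273.8], [0.0, 438.1, 212.2], [0.0, 0.0, 1.0]] [[0.03, -0.995, 0.097, 0.429], [-0.999, -0.028, 0.024, -0.001], [-0.021, -0.097, -0.995, 0.924], [0.0, 0.0, 0.0, 1.0]]
rosette_1 [([0.365, -0.327, -0.001], 0.98), ([0.385, 0.328, 0.0], 0.82)]
square_1 [([0.437, -0.067, -0.001], 0.85), ([0.446, 0.057, 0.004], 0.66), ([0.517, -0.134, 0.004], 0.65)]
bar [([0.437, 0.19, -0.003], 0.82), ([0.64, -0.011, -0.004], 0.63), ([0.443, 0.056, -0.0], 0.46)]
tray_rosette [([0.609, -0.281, -0.003], 0.81)]
tray_square [([0.641, -0.011, -0.001], 0.67)]
tray_bar [([0.6, 0.258, 0.003], 0.58)]
mixing_cup [([0.407, -0.188, -0.001], 0.71)]
finial [([0.382, 0.33, -0.003], 0.54), ([0.63, -0.136, 0.002], 0.52)]
[[1.0, 0.001, 0.0, 0.0], [0.0, -0.323, 0.946, -0.069], [0.001, -0.946, -0.323, 0.084], [0.0, 0.0, 0.0, 1.0]]
{'clock': 0.5, 'joints': array([ 1.46918625,  0.50093225, -0.42699356,  1.55044464,  0.22082061,
        1.13829068, -0.21030474]), 'qvel': array([ 0.00103864, -0.00013043, -0.00193264,  0.00110536,  0.00283528,
       -0.00112079,  0.00017821]), 'joint_efforts': array([ 2.55031278e-03, -5.68838418e+01, -5.80344066e+00, -2.81050640e+01,
        1.27756863e-02,  3.29164257e-03,  8.95087226e-06]), 'ee_pos': array([ 0.2319203 , -0.6071952 ,  0.30387024]), 'tcp_rot': array([-1.57077658e+00,  4.61804661e-05, -1.20595008e+00]), 'wrist_force': array([-0.34195275, -1.05490268,  0.10354734]), 'wrist_torque': array([ 0.02699811, -0.00977531,  0.01054885]), 'finger_gap': 0.08511823728112602}
```

View pics/top0.png

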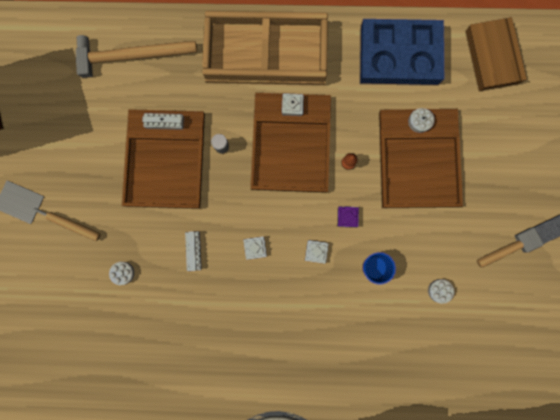

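View pics/scene0.png

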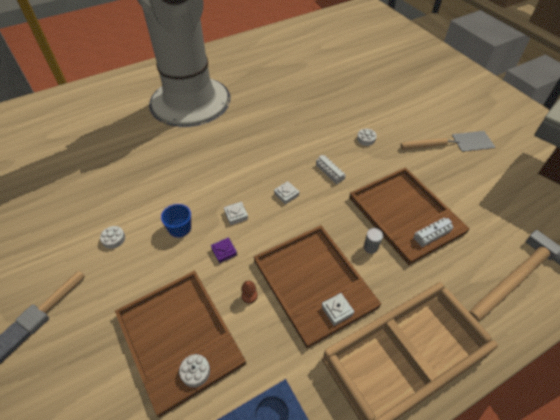

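The top view shows white rosettes at (121,273) and (441,291), white squares at (255,247) and (317,251), and the bar at (193,250). The purple square at (348,217) is a look-alike to leave alone. The trays are bar (164,160), square (291,150) and rosette (421,165). Next I'll measure poses from depth.

```bash
cat > h.py <<'E'
import numpy as np, cv2
from workcell import ctrl, optics, boxes_of, pinpoint
def cloud(n,T=None):
    im,d=optics.get_image(n); p=optics.camera_params(n); K=p["camera_matrix"]
    if T is None: T=p["T"]
    v,u=np.indices(d.shape)
    P=np.stack([(u-K[0,2])/K[0,0]*d,(v-K[1,2])/K[1,1]*d,d],-1)@T[:3,:3].T+T[:3,3]
    return im,d,P
def white(im,s=60,v=120):
    h=cv2.cvtColor(im,cv2.COLOR_RGB2HSV); return ((h[...,1]<s)&(h[...,2]>v)).astype(np.uint8)
def blobs(mask,P,d,minA=80,zmin=0.008):
    n,l,st,c=cv2.connectedComponentsWithStats((mask&(d>0)).astype(np.uint8))
    out=[]
    for i in range(1,n):
        if st[i,4]<minA: continue
        m=l==i; Q=P[m]; 
        r=cv2.minAreaRect((Q[:,:2]*1000).astype(np.float32))
        out.append((c[i].round(0).tolist(),int(st[i,4]),[round(x,1) for x in (*r[0],*r[1],r[2])],np.percentile(Q[:,2]*1000,[5,95]).round(1).tolist()))
    return out
E
python3 - <<'E'
from h import *
im,d,P=cloud("top")
np.savez("top0.npz",im=im,d=d,P=P)
z=P[...,2]
print("table z", np.median(z[330:400,200:260]))
m=((z>0.009)&(z<0.035)&(P[...,0]<0.49)&(P[...,0]>0.3)&(abs(P[...,1])<.42)).astype(np.uint8)
for b in blobs(m,P,d): print("loose",b)
for b in blobs(white(im),P,d): print("white",b)
# trays: rim
m=((z>0.012)&(z<0.06)&(P[...,0]>0.48)&(P[...,0]<.8)&(abs(P[...,1])<.42)).astype(np.uint8)
for b in blobs(m,P,d): print("tray",b)
for (u,v) in [(164,170),(291,160),(421,175)]: print(P[v,u])
c=cv2.cvtColor(im[190:310,90:490],cv2.COLOR_RGB2BGR)
cv2.imwrite("pics/crop0.png",cv2.resize(c,None,fx=2,fy=2,interpolation=cv2.INTER_CUBIC))
E
```

```text
table z 0.0011148103350183125
loose ([90.0, 233.0], 171, [461.4, 404.7, 39.3, 19.3, 68.4], [11.7, 22.8])
loose ([192.0, 251.0], 547, [432.0, 187.3, 80.3, 29.0, 5.6], [14.1, 26.8])
loose ([254.0, 248.0], 417, [442.1, 59.0, 41.8, 42.1, 9.8], [15.2, 26.1])
loose ([316.0, 252.0], 421, [438.0, -68.6, 42.2, 41.9, 83.4], [14.7, 25.8])
loose ([383.0, 269.0], 157, [408.8, -198.4, 36.8, 51.8, 87.7], [10.3, 33.5])
loose ([484.0, 261.0], 120, [429.2, -411.2, 19.4, 23.8, 22.9], [11.2, 22.4])
loose ([121.0, 273.0], 446, [382.2, 334.0, 45.2, 47.1, 1.6], [14.5, 25.6])
loose ([441.0, 291.0], 471, [365.3, -324.0, 46.2, 48.5, 1.4], [14.4, 25.5])
white ([292.0, 103.0], 387, [751.5, -11.0, 41.2, 57.8, 87.3], [35.1, 46.2])
white ([421.0, 119.0], 409, [716.8, -282.0, 48.3, 53.5, 3.9], [35.8, 45.3])
white ([162.0, 120.0], 455, [704.5, 258.6, 79.3, 34.5, 89.5], [35.0, 46.7])
white ([218.0, 141.0], 175, [659.5, 134.7, 28.8, 38.7, 55.6], [48.0, 53.6])
white ([18.0, 202.0], 1073, [525.8, 569.5, 88.0, 63.2, 69.0], [1.5, 6.6])
white ([191.0, 251.0], 447, [433.8, 187.8, 82.2, 28.1, 6.7], [16.1, 27.0])
white ([254.
[... 231 characters left out ...]
0], 456, [367.2, -325.4, 47.4, 52.6, 34.0], [15.5, 25.5])
tray ([264.0, 78.0], 913, [798.4, 49.7, 3.3, 256.6, 0.0], [14.0, 49.7])
tray ([291.0, 122.0], 2923, [667.9, -9.9, 162.2, 208.7, 89.3], [17.6, 41.1])
tray ([163.0, 140.0], 3018, [625.6, 259.1, 163.7, 208.9, 89.7], [16.2, 44.2])
tray ([420.0, 139.0], 3164, [640.7, -281.6, 208.9, 163.8, 2.0], [16.0, 41.4])
tray ([219.0, 143.0], 253, [654.9, 136.8, 29.8, 30.7, 46.6], [16.9, 53.2])
tray ([349.0, 160.0], 179, [627.8, -132.2, 27.4, 26.3, 72.8], [13.1, 55.3])
tray ([348.0, 217.0], 408, [512.5, -132.6, 42.1, 42.0, 88.4], [14.7, 25.8])
[0.60216288 0.25770212 0.00683967]
[ 0.63038856 -0.0125445   0.00830813]
[ 0.60534734 -0.28657515  0.00782299]
```

View pics/crop0.png

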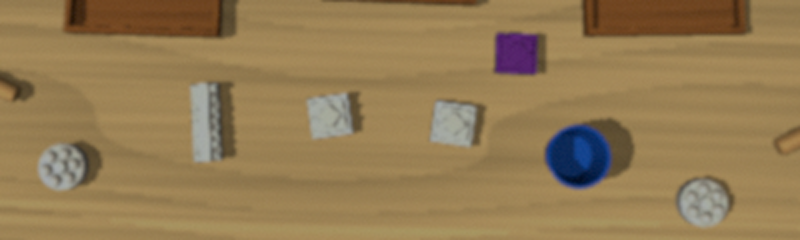

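The enlarged crop shows that the five white pieces are the targets: rosettes, squares and bar. The purple block at crop (516,53) is the decoy. I'll start with the right-hand rosette at (0.365,-0.324), jaws along world x.

jog_arm(
  rows=[
    [2.6,5.6,-1.6,0,0,0.18],
    [5.2,11.3,-3.2,0,0,0.36],
    [7.8,17,-5,0,0,0.54],
    [10.4,22.6,-6.6,0,0,0.72],
    [13.3,28.3,-8.4,0,0,0.9],
  ],
  fingers=0,
  grip_force=40,
)

```text
clock: 1.18
ee_pos: [0.3606, -0.3325, 0.223]
tcp_rot: [-1.572, -0.001, -0.301]
wrist_force: [0.9, -0.4, -0.0]
finger_gap: 0.0852
```

jog_arm(
  rows=[
    [0.5,0.85,-3,0,0,0.15],
    [0.5,0.85,-6,0,0,0.3],
    [0.5,0.85,-8,0,0,0.3],
    [0.5,0.85,-10,0,0,0.3],
    [0.5,0.85,-10,0,0,0.3],
  ],
)

```text
clock: 1.8
ee_pos: [0.3649, -0.3237, 0.1218]
tcp_rot: [-1.57, 0.001, -0.002]
wrist_force: [-0.3, 0.0, 0.6]
finger_gap: 0.0853
```

```bash
cat >> h.py <<'E'
from scipy.spatial.transform import Rotation as R
def wcloud():
    s=ctrl.sense(); M=np.eye(4); M[:3,:3]=R.from_euler("xyz",s["tcp_rot"]).as_matrix(); M[:3,3]=s["ee_pos"]
    T=M@optics.camera_params("wrist")["mount"]
    return (s,)+cloud("wrist",T)
E
python3 - <<'E'
from h import *
s,im,d,P=wcloud(); print(s["ee_pos"],s["tcp_rot"],s["wrist_force"])
cv2.imwrite("pics/w1.png",im[...,::-1])
im,d=optics.get_image("top"); cv2.imwrite("pics/t1.png",im[...,::-1])
z=P[...,2]
m=((z>0.009)&(z<0.035)).astype(np.uint8)
for b in blobs(m,P,d if False else P[...,2]*0+1): print(b)
E
```

```text
[ 0.36485968 -0.32371219  0.12178379] [-1.57012500e+00  8.19735652e-04 -2.47436226e-03] [-0.33047796  0.04250557  0.62825914]
([410.0, 25.0], 1260, [428.9, -202.2, 35.3, 10.4, 61.5], [10.6, 33.8])
([331.0, 48.0], 305, [393.4, -208.4, 9.8, 38.4, 47.2], [10.3, 33.6])
([544.0, 242.0], 2942, [551.0, -311.3, 27.7, 109.8, 3.5], [9.7, 19.5])
([282.0, 240.0], 3758, [367.4, -323.3, 47.8, 47.3, 84.1], [14.4, 22.5])
([362.0, 343.0], 683, [432.4, -414.6, 19.7, 34.5, 27.3], [9.9, 18.6])
([421.0, 413.0], 176, [485.7, -481.6, 10.3, 17.7, 79.4], [11.1, 19.0])
```

View pics/w1.png

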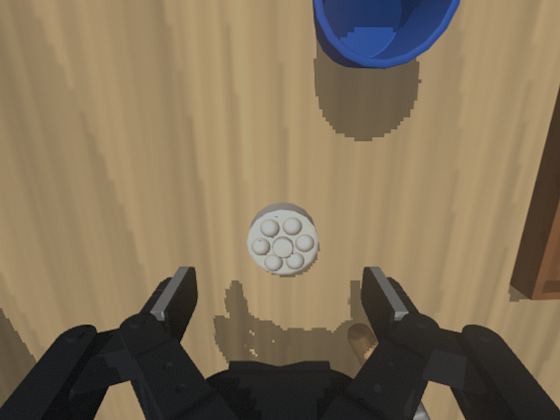

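The wrist view shows the rosette at (283,243), between the fingers, and measured at (0.367,-0.323). I'll descend and close.

jog_arm(
  rows=[
    [0.1,0,-1.5,0,0,0],
    [0.1,0,-3,0,0,0],
    [0.1,0,-4.2,0,0,0],
    [0.1,0,-4.7,0,0,0],
    [0.1,0,-4.7,0,0,0],
  ],
)

```text
clock: 2.52
ee_pos: [0.3668, -0.3239, 0.0758]
tcp_rot: [-1.571, -0.001, -0.001]
wrist_force: [-0.1, -0.1, 0.9]
finger_gap: 0.085
```

jog_arm(
  rows=[
    [0,0,0,0,0,0],
    [0,0,0,0,0,0],
    [0,0,0,0,0,0],
    [0,0,0,0,0,0],
    [0,0,0,0,0,0],
  ],
  fingers=1,
  grip_force=40,
)

```text
clock: 3.15
ee_pos: [0.367, -0.3241, 0.0765]
tcp_rot: [-1.572, -0.001, -0.001]
wrist_force: [-0.6, 1.6, 6.2]
finger_gap: 0.0461
```

jog_arm(
  rows=[
    [0,0,1,0,0,0],
    [0,0,3,0,0,0],
    [0,0,5.5,0,0,0],
    [0,0,8,0,0,0],
    [0,0,9,0,0,0],
  ],
)

```text
clock: 3.78
ee_pos: [0.3677, -0.3247, 0.1688]
tcp_rot: [-1.575, -0.003, -0.001]
wrist_force: [0.6, 0.2, -0.7]
finger_gap: 0.0459
```

Run:
```python
from h import *
s,im,d,P=wcloud(); print(s["ee_pos"],s["tcp_rot"],s["wrist_force"],s["finger_gap"])
cv2.imwrite("pics/w2.png",im[...,::-1])
```

```text
[ 0.36774841 -0.32471835  0.16879786] [-1.57470051e+00 -3.31325726e-03 -1.42749689e-03] [ 0.56872389  0.1720816  -0.74525737] 0.04585977543847268
```

View pics/w2.png

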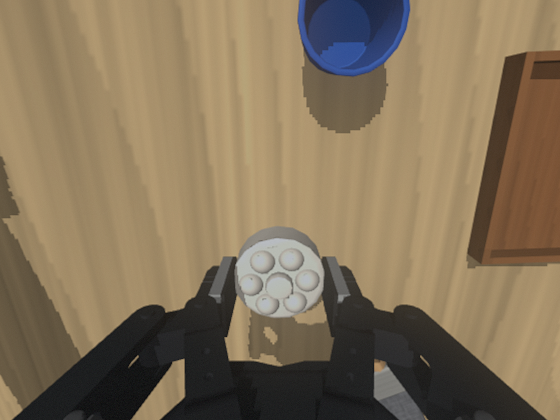

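The rosette is gripped level at (280,278). I'll carry it to the -y half of the rosette tray.

jog_arm(
  rows=[
    [4,0.1,0.5,0,0,0],
    [9,0.2,0.5,0,0,0],
    [14,0.4,0.5,0,0,0],
    [19,0.6,0.5,0,0,0],
    [23.5,0.7,0,0,0,0],
  ],
)

```text
clock: 4.45
ee_pos: [0.6045, -0.3175, 0.1686]
tcp_rot: [-1.575, -0.003, -0.001]
wrist_force: [0.7, -0.5, -0.4]
finger_gap: 0.046
```

jog_arm(
  rows=[
    [1.2,0,-1.5,0,0,0],
    [1.2,0,-3.5,0,0,0],
    [1.2,0,-5,0,0,0],
    [1.2,0,-6,0,0,0],
    [1.2,0,-6,0,0,0],
  ],
)

```text
clock: 5.08
ee_pos: [0.6151, -0.318, 0.1076]
tcp_rot: [-1.574, -0.001, -0.002]
wrist_force: [0.6, -0.1, -1.2]
finger_gap: 0.046
```

jog_arm(
  rows=[
    [-0.2,0,-0.8,0,0,0],
    [-0.2,0,-1.5,0,0,0],
    [-0.2,0,-2,0,0,0],
    [-0.2,0,-2.3,0,0,0],
    [-0.2,0,-2.4,0,0,0],
  ],
)

```text
clock: 5.7
ee_pos: [0.6131, -0.3178, 0.0834]
tcp_rot: [-1.574, -0.001, -0.002]
wrist_force: [0.6, 1.3, -0.6]
finger_gap: 0.0459
```

jog_arm(
  rows=[
    [0,0,-0.1,0,0,0],
    [0,0,-0.15,0,0,0],
    [0,0,-0.2,0,0,0],
    [0,0,-0.2,0,0,0],
    [0,0,-0.2,0,0,0],
  ],
)

```text
clock: 6.32
ee_pos: [0.6133, -0.3179, 0.0826]
tcp_rot: [-1.575, -0.002, -0.002]
wrist_force: [-2.4, 0.7, 6.1]
finger_gap: 0.0457
```

Contact with the floor (6 N). Releasing, then up.

jog_arm(
  rows=[
    [0,0,0,0,0,0],
    [0,0,0,0,0,0],
    [0,0,0,0,0,0],
    [0,0,0,0,0,0],
    [0,0,0.5,0,0,0],
  ],
  fingers=0,
)

```text
clock: 6.95
ee_pos: [0.613, -0.3177, 0.0872]
tcp_rot: [-1.574, -0.001, -0.002]
wrist_force: [-0.3, 0.8, -0.1]
finger_gap: 0.0853
```

jog_arm(
  rows=[
    [0,0,2,0,0,0],
    [0,0,5,0,0,0],
    [0,0,8,0,0,0],
    [-2,3,11,0,0,0],
    [-5,7,13,0,0,0],
  ],
)

```text
clock: 7.58
ee_pos: [0.564, -0.2478, 0.2204]
tcp_rot: [-1.576, -0.005, -0.004]
wrist_force: [0.4, 0.8, 0.7]
finger_gap: 0.0851
```

Next the square at (0.4385,-0.069), yaw about -0.115.

jog_arm(
  rows=[
    [-2,3,-1,0,0,-0.02],
    [-5,7,-2,0,0,-0.05],
    [-8,11,-4,0,0,-0.08],
    [-11,15.5,-6,0,0,-0.11],
    [-12.5,17.9,-8,0,0,-0.11],
  ],
)

```text
clock: 8.2
ee_pos: [0.4378, -0.0668, 0.1413]
tcp_rot: [-1.577, -0.006, -0.111]
wrist_force: [0.3, -0.1, -0.6]
finger_gap: 0.0854
```

```bash
cat > look.py <<'E'
import sys
from h import *
def go(name,zlo=0.010,zhi=0.035):
    s,im,d,P=wcloud(); print(s["ee_pos"].round(4),s["tcp_rot"].round(3))
    cv2.imwrite(f"pics/{name}.png",im[...,::-1])
    z=P[...,2]; m=((z>zlo)&(z<zhi)&(white(im)>0)).astype(np.uint8)
    for b in blobs(m,P,d,150): print(b)
go(sys.argv[1],*map(float,sys.argv[2:]))
E
python3 look.py w3
python3 - <<'E'
from h import *
im,d,P=cloud("top")
for b in blobs(white(im),P,d): print("white",b)
cv2.imwrite("pics/t3.png",im[...,::-1])
E
```

```text
[ 0.4378 -0.0668  0.1413] [-1.577 -0.006 -0.111]
([262.0, 34.0], 5040, [444.1, 59.6, 41.7, 41.8, 9.7], [14.1, 23.4])
([280.0, 229.0], 3063, [440.1, -67.5, 42.3, 42.0, 83.2], [13.8, 23.2])
white ([292.0, 103.0], 395, [751.9, -11.4, 58.2, 42.5, 1.0], [34.9, 45.9])
white ([421.0, 119.0], 420, [716.8, -281.4, 47.5, 54.2, 6.2], [35.3, 44.9])
white ([162.0, 120.0], 475, [704.8, 259.1, 79.9, 34.1, 89.1], [34.9, 46.9])
white ([218.0, 141.0], 178, [659.3, 135.3, 29.3, 36.8, 51.4], [48.0, 53.4])
white ([438.0, 171.0], 438, [612.5, -321.9, 46.8, 56.2, 12.7], [21.2, 31.3])
white ([19.0, 202.0], 1118, [525.7, 568.5, 89.1, 64.1, 68.8], [1.4, 6.8])
white ([384.0, 249.0], 615, [446.4, -94.4, 71.5, 16.3, 25.5], [472.4, 502.9])
white ([357.0, 332.0], 8458, [391.5, -68.6, 142.6, 68.5, 21.0], [464.4, 619.3])
white ([192.0, 251.0], 473, [433.7, 187.2, 82.1, 28.4, 5.7], [15.5, 26.8])
white ([254.0, 248.0], 421, [443.3, 58.6, 43.4, 42.7, 9.8], [12.7, 26.1])
white ([120.0, 273.0], 390, [382.2, 333.9, 45.3, 47.5, 2.2], [16.4, 25.3])
```

View pics/w3.png

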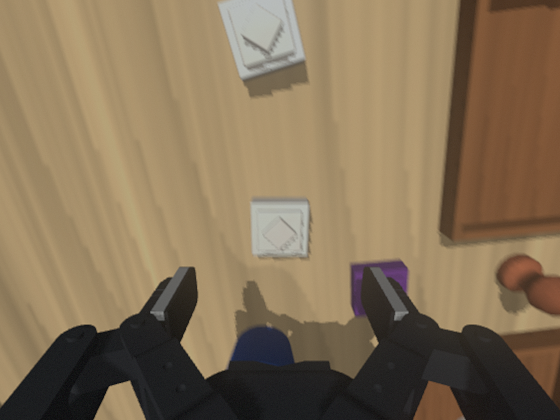

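View pics/t3.png

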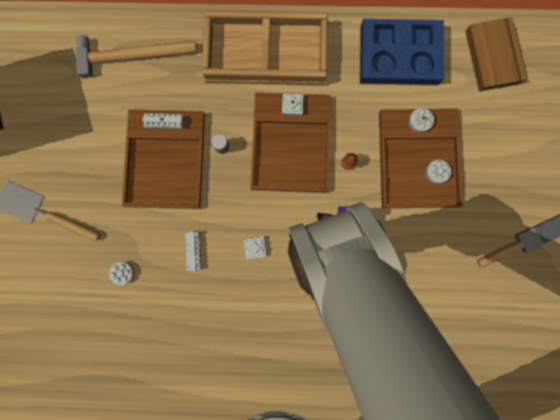

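The top view shows rosette 1 flat in its tray at (438,171). The wrist view shows the square at (280,229), with the purple block clear of the finger path.

jog_arm(
  rows=[
    [0.15,-0.1,-1.5,0,0,0],
    [0.15,-0.1,-3.5,0,0,0],
    [0.15,-0.1,-5.2,0,0,0],
    [0.15,-0.1,-6.2,0,0,0],
    [0.15,-0.1,-6.4,0,0,0],
  ],
)

```text
clock: 8.93
ee_pos: [0.4383, -0.0673, 0.0757]
tcp_rot: [-1.576, -0.002, -0.109]
wrist_force: [-0.5, 0.5, -0.6]
finger_gap: 0.0855
```

jog_arm(
  rows=[
    [0,0,0,0,0,0],
    [0,0,0,0,0,0],
    [0,0,0,0,0,0],
    [0,0,0,0,0,0],
    [0,0,0,0,0,0],
  ],
  fingers=1,
)

```text
clock: 9.55
ee_pos: [0.4387, -0.0675, 0.0764]
tcp_rot: [-1.577, -0.003, -0.109]
wrist_force: [-1.3, 0.0, 4.9]
finger_gap: 0.0412
```

jog_arm(
  rows=[
    [0,0,1,0,0,0],
    [0,0,3,0,0,0],
    [0,0,5.5,0,0,0],
    [0,0,8,0,0,0],
    [0,0,9,0,0,0],
  ],
)

```text
clock: 10.18
ee_pos: [0.4394, -0.0677, 0.168]
tcp_rot: [-1.578, -0.005, -0.109]
wrist_force: [0.6, 0.4, -1.0]
finger_gap: 0.0412
```

Gripped (41 mm). Carrying to the -y half of the square tray.

jog_arm(
  rows=[
    [3.5,0.4,0.5,0,0,0.02],
    [8,0.9,0.5,0,0,0.05],
    [12,1.4,0.5,0,0,0.08],
    [16,1.8,0.5,0,0,0.1],
    [19.5,2.2,-0.5,0,0,0.1],
  ],
)

```text
clock: 10.8
ee_pos: [0.636, -0.0457, 0.1631]
tcp_rot: [-1.578, -0.006, -0.009]
wrist_force: [-0.3, -0.0, 0.6]
finger_gap: 0.0407
```

jog_arm(
  rows=[
    [0.5,0,-1.5,0,0,0],
    [0.5,0,-3.5,0,0,0],
    [0.5,0,-5,0,0,0],
    [0.5,0,-5.8,0,0,0],
    [0.5,0,-5.8,0,0,0],
  ],
)

```text
clock: 11.42
ee_pos: [0.6402, -0.0459, 0.1044]
tcp_rot: [-1.578, -0.005, -0.009]
wrist_force: [0.3, 0.1, -0.3]
finger_gap: 0.0411
```

jog_arm(
  rows=[
    [0,0,-0.8,0,0,0],
    [0,0,-1.5,0,0,0],
    [0,0,-1.9,0,0,0],
    [0,0,-2.15,0,0,0],
    [0,0,-2.2,0,0,0],
  ],
)

```text
clock: 12.05
ee_pos: [0.6403, -0.0458, 0.0825]
tcp_rot: [-1.578, -0.005, -0.009]
wrist_force: [-1.5, 0.7, 2.3]
finger_gap: 0.0407
```

Touching the floor (2.3 N). Release and lift, then on to the second square at (0.443,0.059), yaw +0.17.

jog_arm(
  rows=[
    [0,0,0,0,0,0],
    [0,0,0,0,0,0],
    [0,0,0,0,0,0],
    [0,0,0,0,0,0],
    [0,0,0.5,0,0,0],
  ],
  fingers=0,
)

```text
clock: 12.68
ee_pos: [0.6399, -0.0459, 0.0873]
tcp_rot: [-1.578, -0.004, -0.009]
wrist_force: [-0.0, 0.2, 0.2]
finger_gap: 0.0855
```

jog_arm(
  rows=[
    [0,0,2,0,0,0],
    [0,0,5,0,0,0],
    [-2,1,8,0,0,0.04],
    [-6,3,9,0,0,0.1],
    [-10,5,9,0,0,0.18],
  ],
)

```text
clock: 13.3
ee_pos: [0.5401, 0.0049, 0.1799]
tcp_rot: [-1.579, -0.008, 0.173]
wrist_force: [-0.3, 0.3, 0.8]
finger_gap: 0.0858
```

jog_arm(
  rows=[
    [-4,2,-0.5,0,0,0],
    [-8,4,-1.5,0,0,0],
    [-9.7,5.5,-3,0,0,0],
    [-9.7,5.5,-4,0,0,0],
    [-9.7,5.5,-4,0,0,0],
  ],
)

```text
clock: 13.92
ee_pos: [0.4441, 0.0594, 0.1402]
tcp_rot: [-1.58, -0.009, 0.173]
wrist_force: [0.8, -0.8, 0.9]
finger_gap: 0.0857
```

```bash
python3 look.py w4
```

```text
[0.4441 0.0594 0.1402] [-1.58  -0.009  0.173]
([299.0, 19.0], 4847, [433.7, 191.9, 80.0, 20.2, 5.6], [14.5, 24.0])
([292.0, 46.0], 1704, [434.9, 177.9, 79.4, 8.0, 4.9], [13.9, 19.7])
([277.0, 228.0], 3113, [444.1, 60.1, 41.7, 42.3, 9.4], [13.7, 23.2])
```

View pics/w4.png

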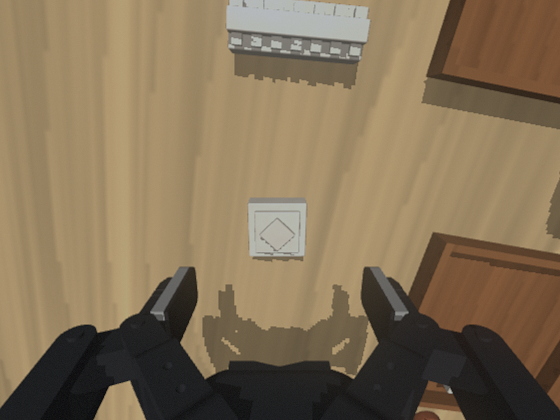

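The second square is at (277,228), aligned with the jaws. I'm also correcting a small tool tilt of about 0.01 rad.

jog_arm(
  rows=[
    [0,0.05,-1.5,0.007,0.01,0],
    [0,0.05,-3.5,0.007,0.01,0],
    [0,0.05,-5.2,0.007,0.01,0],
    [0,0.05,-6.2,0.007,0.01,0],
    [0,0.05,-6.4,0.007,0.01,0],
  ],
)

```text
clock: 14.6
ee_pos: [0.4443, 0.0598, 0.0756]
tcp_rot: [-1.57, 0.001, 0.172]
wrist_force: [-0.3, 0.4, 0.4]
finger_gap: 0.0854
```

jog_arm(
  rows=[
    [0,0,0,0,0,0],
    [0,0,0,0,0,0],
    [0,0,0,0,0,0],
    [0,0,0,0,0,0],
    [0,0,0,0,0,0],
  ],
  fingers=1,
)

```text
clock: 15.22
ee_pos: [0.4448, 0.0598, 0.0762]
tcp_rot: [-1.571, -0.0, 0.172]
wrist_force: [-1.0, -1.0, 6.3]
finger_gap: 0.0409
```

jog_arm(
  rows=[
    [0,0,1,0,0,0],
    [0,0,3,0,0,0],
    [0,0,5.5,0,0,0],
    [0,0,8,0,0,0],
    [0,0,9,0,0,0],
  ],
)

```text
clock: 15.85
ee_pos: [0.4454, 0.0598, 0.1678]
tcp_rot: [-1.572, -0.003, 0.171]
wrist_force: [0.9, -0.3, -1.2]
finger_gap: 0.0406
```

jog_arm(
  rows=[
    [3.5,-0.6,0.5,0,0,-0.04],
    [8,-1.4,0.5,0,0,-0.08],
    [12,-2.1,0.5,0,0,-0.13],
    [16,-2.8,0.5,0,0,-0.18],
    [19,-3.5,-0.5,0,0,-0.18],
  ],
)

```text
clock: 16.48
ee_pos: [0.6373, 0.0244, 0.1628]
tcp_rot: [-1.572, -0.004, -0.01]
wrist_force: [-0.0, 0.4, -0.8]
finger_gap: 0.0407
```

jog_arm(
  rows=[
    [0.4,0,-1.5,0,0,0],
    [0.4,0,-3.5,0,0,0],
    [0.4,0,-5,0,0,0],
    [0.4,0,-5.8,0,0,0],
    [0.4,0,-5.8,0,0,0],
  ],
)

```text
clock: 17.1
ee_pos: [0.6405, 0.0246, 0.1042]
tcp_rot: [-1.572, -0.003, -0.009]
wrist_force: [-0.3, -0.2, -0.1]
finger_gap: 0.0414
```

jog_arm(
  rows=[
    [0,0,-0.8,0,0,0],
    [0,0,-1.5,0,0,0],
    [0,0,-1.9,0,0,0],
    [0,0,-2.1,0,0,0],
    [0,0,-2.1,0,0,0],
  ],
)

```text
clock: 17.73
ee_pos: [0.6405, 0.0246, 0.0831]
tcp_rot: [-1.572, -0.002, -0.009]
wrist_force: [-1.3, -1.3, -0.9]
finger_gap: 0.0408
```

jog_arm(
  rows=[
    [0,0,-0.05,0,0,0],
    [0,0,-0.1,0,0,0],
    [0,0,-0.1,0,0,0],
    [0,0,-0.1,0,0,0],
    [0,0,-0.1,0,0,0],
  ],
)

```text
clock: 18.35
ee_pos: [0.6406, 0.0246, 0.0823]
tcp_rot: [-1.572, -0.003, -0.009]
wrist_force: [-0.4, -0.2, 2.1]
finger_gap: 0.0411
```

jog_arm(
  rows=[
    [0,0,0,0,0,0],
    [0,0,0,0,0,0],
    [0,0,0,0,0,0],
    [0,0,0,0,0,0],
    [0,0,0.5,0,0,0],
  ],
  fingers=0,
)

```text
clock: 18.98
ee_pos: [0.6403, 0.0246, 0.0871]
tcp_rot: [-1.572, -0.002, -0.009]
wrist_force: [-1.0, -0.6, -0.6]
finger_gap: 0.0856
```

jog_arm(
  rows=[
    [0,0,2,0,0,0],
    [0,0,5,0,0,0],
    [-3,2,8,0,0,0.18],
    [-7,5,9,0,0,0.36],
    [-11,9,9,0,0,0.54],
  ],
)

```text
clock: 19.6
ee_pos: [0.5305, 0.1148, 0.1797]
tcp_rot: [-1.574, -0.005, 0.535]
wrist_force: [-0.1, 1.1, -0.4]
finger_gap: 0.0854
```

Now the bar at (0.4335,0.1875), jaws across its width (yaw ~1.67).

jog_arm(
  rows=[
    [-2,1.5,0,0,0,0.18],
    [-4,3,0,0,0,0.36],
    [-6,4.5,-1,0,0,0.54],
    [-8,6,-2,0,0,0.72],
    [-9.7,7.3,-2,0,0,0.9],
  ],
)

```text
clock: 20.23
ee_pos: [0.4329, 0.1881, 0.1605]
tcp_rot: [-1.576, -0.004, 1.441]
wrist_force: [0.6, 0.0, 0.6]
finger_gap: 0.0853
```

jog_arm(
  rows=[
    [0,0,-0.5,0,0,0.12],
    [0,0,-1,0,0,0.235],
    [0,0,-1.5,0,0,0.235],
    [0,0,-2,0,0,0.235],
    [0,0,-2,0,0,0.235],
  ],
)

```text
clock: 20.85
ee_pos: [0.4329, 0.1879, 0.1404]
tcp_rot: [-1.576, -0.004, 1.675]
wrist_force: [-0.4, 0.5, 0.1]
finger_gap: 0.0854
```

```bash
python3 look.py w5
```

```text
[0.4329 0.1879 0.1404] [-1.576 -0.004  1.675]
([498.0, 183.0], 3048, [383.7, 334.6, 47.6, 47.0, 12.3], [15.1, 22.8])
([264.0, 215.0], 646, [425.5, 176.7, 61.1, 7.5, 4.0], [14.1, 19.6])
([283.0, 229.0], 2733, [433.5, 191.8, 80.1, 19.3, 5.4], [14.5, 23.7])
([264.0, 268.0], 155, [464.5, 180.4, 19.6, 6.3, 4.9], [14.4, 19.7])
```

View pics/w5.png

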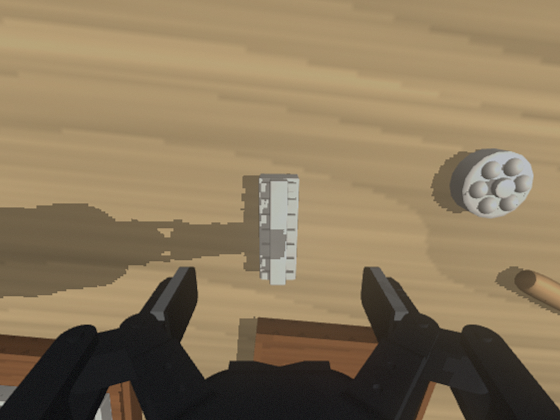

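The bar is at (280,229), aligned between the jaws. I'll descend to a slightly higher grip, since the tips swing down further when closing to 28 mm.

jog_arm(
  rows=[
    [0.05,0,-1.5,0,0,0],
    [0.05,0,-3.5,0,0,0],
    [0.05,0,-5.2,0,0,0],
    [0.05,0,-5.8,0,0,0],
    [0.05,0,-5.9,0,0,0],
  ],
)

```text
clock: 21.52
ee_pos: [0.4332, 0.1883, 0.0811]
tcp_rot: [-1.575, -0.004, 1.676]
wrist_force: [-0.8, 0.3, 0.0]
finger_gap: 0.0852
```

jog_arm(
  rows=[
    [0,0,0,0,0,0],
    [0,0,0,0,0,0],
    [0,0,0,0,0,0],
    [0,0,0,0,0,0],
    [0,0,0,0,0,0],
  ],
  fingers=1,
)

```text
clock: 22.15
ee_pos: [0.4334, 0.1883, 0.0816]
tcp_rot: [-1.576, -0.004, 1.675]
wrist_force: [-0.6, -0.6, 6.0]
finger_gap: 0.0265
```

jog_arm(
  rows=[
    [0,0,1,0,0,0],
    [0,0,3,0,0,0],
    [0,0,5.5,0,0,0],
    [0,0,8,0,0,0],
    [0,0,9,0,0,0],
  ],
)

```text
clock: 22.78
ee_pos: [0.434, 0.1885, 0.1731]
tcp_rot: [-1.578, -0.004, 1.675]
wrist_force: [0.0, 0.0, -0.8]
finger_gap: 0.0266
```

```bash
python3 look.py w6 0.05 0.15
```

```text
[0.434  0.1885 0.1731] [-1.578 -0.004  1.675]
([280.0, 264.0], 6242, [434.2, 188.8, 80.3, 27.7, 5.9], [105.3, 115.0])
```

View pics/w6.png

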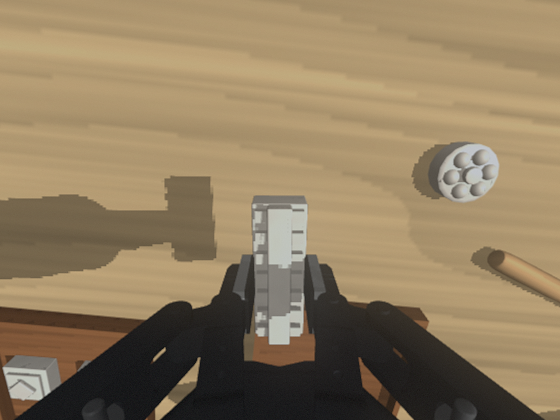

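The bar is held level at (280,264). I'll carry it to the bar tray centre at (0.600,0.259).

jog_arm(
  rows=[
    [3,1.3,0.5,0,0,-0.02],
    [7,3,0.5,0,0,-0.05],
    [11,4.7,0.5,0,0,-0.08],
    [15,6.4,0.5,0,0,-0.1],
    [16.6,7.05,0,0,0,-0.1],
  ],
)

```text
clock: 23.45
ee_pos: [0.6021, 0.2599, 0.1726]
tcp_rot: [-1.579, -0.004, 1.574]
wrist_force: [-1.1, -0.3, -1.1]
finger_gap: 0.0267
```

jog_arm(
  rows=[
    [0,0,-1.5,0,0,0],
    [0,0,-3.5,0,0,0],
    [0,0,-5,0,0,0],
    [0,0,-6.2,0,0,0],
    [0,0,-6.2,0,0,0],
  ],
)

```text
clock: 24.08
ee_pos: [0.6013, 0.2593, 0.1093]
tcp_rot: [-1.577, -0.003, 1.574]
wrist_force: [0.7, -0.1, 0.1]
finger_gap: 0.0264
```

jog_arm(
  rows=[
    [0,0,-0.8,0,0,0],
    [0,0,-1.5,0,0,0],
    [0,0,-1.9,0,0,0],
    [0,0,-2.2,0,0,0],
    [0,0,-2.3,0,0,0],
  ],
)

```text
clock: 24.7
ee_pos: [0.6013, 0.2594, 0.0877]
tcp_rot: [-1.577, -0.003, 1.574]
wrist_force: [-4.6, -3.2, 14.0]
finger_gap: 0.0266
```

Firm floor contact (14 N), so I'll back off 0.5 mm and release.

jog_arm(
  rows=[
    [0,0,0.05,0,0,0],
    [0,0,0.05,0,0,0],
    [0,0,0.05,0,0,0],
    [0,0,0.05,0,0,0],
    [0,0,0.05,0,0,0],
  ],
)

```text
clock: 25.32
ee_pos: [0.6012, 0.2593, 0.088]
tcp_rot: [-1.577, -0.003, 1.574]
wrist_force: [0.4, 0.5, 0.6]
finger_gap: 0.0264
```

jog_arm(
  rows=[
    [0,0,0,0,0,0],
    [0,0,0,0,0,0],
    [0,0,0,0,0,0],
    [0,0,0,0,0,0],
    [0,0,0.5,0,0,0],
  ],
  fingers=0,
)

```text
clock: 25.95
ee_pos: [0.601, 0.2592, 0.0928]
tcp_rot: [-1.576, -0.002, 1.574]
wrist_force: [0.2, 0.5, 0.4]
finger_gap: 0.0852
```

jog_arm(
  rows=[
    [0,0,2,0,0,0],
    [0,0,5,0,0,0],
    [-3,1,8,0,0,-0.18],
    [-7,2,9,0,0,-0.36],
    [-11,4,9,0,0,-0.54],
  ],
)

```text
clock: 26.58
ee_pos: [0.4908, 0.2996, 0.1854]
tcp_rot: [-1.578, -0.005, 1.027]
wrist_force: [0.3, 1.3, 0.1]
finger_gap: 0.0855
```

jog_arm(
  rows=[
    [-2,1,0,0,0,-0.18],
    [-5,2,-1,0,0,-0.36],
    [-8,3,-2,0,0,-0.54],
    [-10.5,3.5,-3,0,0,-0.72],
    [-10.8,3.6,-4,0,0,-0.9],
  ],
)

```text
clock: 27.2
ee_pos: [0.3806, 0.337, 0.1467]
tcp_rot: [-1.577, -0.006, 0.125]
wrist_force: [0.5, 0.6, -0.5]
finger_gap: 0.0854
```

```bash
python3 look.py w7
```

```text
[0.3806 0.337  0.1467] [-1.577 -0.006  0.125]
([281.0, 228.0], 2909, [384.1, 335.5, 46.7, 47.7, 5.7], [14.6, 22.6])
([527.0, 337.0], 2113, [597.9, 261.0, 28.3, 74.3, 89.7], [12.0, 29.3])
```

View pics/w7.png

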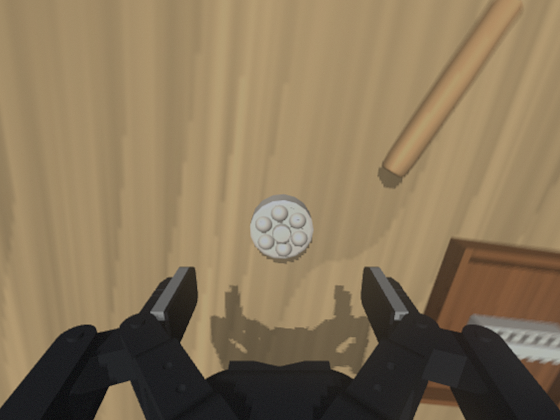

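The last rosette is at (281,228), clear of the trowel handle. I'm centring and gripping it.

jog_arm(
  rows=[
    [0.25,-0.2,-2,0.005,0.006,-0.1],
    [0.25,-0.2,-4,0.005,0.006,-0.1],
    [0.25,-0.2,-6,0.005,0.006,-0.1],
    [0.25,-0.2,-6.9,0.005,0.006,-0.1],
    [0.25,-0.2,-7,0.005,0.006,-0.1],
  ],
)

```text
clock: 27.88
ee_pos: [0.3828, 0.3344, 0.0749]
tcp_rot: [-1.573, 0.002, 0.018]
wrist_force: [-0.1, 0.8, 1.1]
finger_gap: 0.0856
```

jog_arm(
  rows=[
    [0,0,0,0,0,0],
    [0,0,0,0,0,0],
    [0,0,0,0,0,0],
    [0,0,0,0,0,0],
    [0,0,0,0,0,0],
  ],
  fingers=1,
)

```text
clock: 28.5
ee_pos: [0.3831, 0.3347, 0.0758]
tcp_rot: [-1.573, 0.001, 0.019]
wrist_force: [-1.4, -1.7, 5.6]
finger_gap: 0.0458
```

jog_arm(
  rows=[
    [0,0,1,0,0,0],
    [0,0,3,0,0,0],
    [0,0,6,0,0,0],
    [0,0,9,0,0,0],
    [0,0,11,0,0,0],
  ],
)

```text
clock: 29.12
ee_pos: [0.3835, 0.3351, 0.1882]
tcp_rot: [-1.572, -0.001, 0.019]
wrist_force: [-0.6, -0.2, -0.8]
finger_gap: 0.0463
```

```bash
python3 look.py w8 0.05 0.15
```

```text
[0.3835 0.3351 0.1882] [-1.572e+00 -1.000e-03  1.900e-02]
([278.0, 273.0], 6396, [384.4, 336.1, 46.0, 48.0, 1.3], [118.5, 135.0])
```

View pics/w8.png

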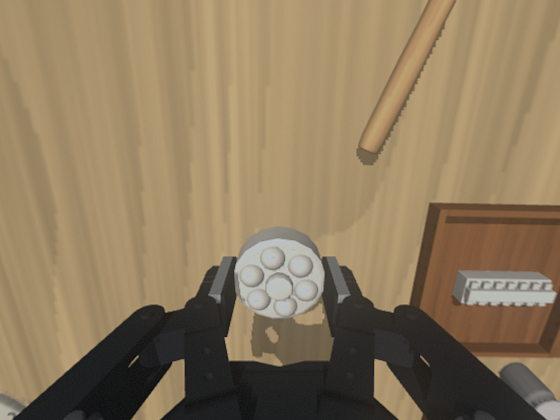

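Held level. Carrying across to the +y half of the rosette tray, high above everything.

jog_arm(
  rows=[
    [1.5,-4,0.5,0,0,0],
    [3.5,-9,0.5,0,0,0],
    [5.5,-14.5,0.5,0,0,0],
    [7.5,-20,0.5,0,0,0],
    [9.5,-25,0.5,0,0,0],
  ],
)

```text
clock: 29.8
ee_pos: [0.4795, 0.0836, 0.1949]
tcp_rot: [-1.571, -0.003, 0.018]
wrist_force: [0.8, 0.9, -1.3]
finger_gap: 0.0461
```

jog_arm(
  rows=[
    [2.2,-5.5,0,0,0,0],
    [4.5,-11,0,0,0,0],
    [7,-17,0,0,0,0],
    [9.3,-23,0,0,0,0],
    [11.3,-28,0,0,0,0],
  ],
)

```text
clock: 30.42
ee_pos: [0.5926, -0.1989, 0.1946]
tcp_rot: [-1.571, -0.003, 0.017]
wrist_force: [0.9, 0.2, 0.4]
finger_gap: 0.0461
```

jog_arm(
  rows=[
    [1,-2.5,0,0,0,0],
    [1.8,-4.7,-1,0,0,0],
    [1.8,-4.8,-4,0,0,0],
    [1.8,-4.8,-7,0,0,0],
    [1.8,-4.8,-8.8,0,0,0],
  ],
)

```text
clock: 31.05
ee_pos: [0.6095, -0.2457, 0.1041]
tcp_rot: [-1.569, -0.0, 0.019]
wrist_force: [0.3, -0.1, -0.3]
finger_gap: 0.046
```

```bash
python3 look.py w9 0.01 0.06
```

```text
[ 0.6095 -0.2457  0.1041] [-1.569 -0.     0.019]
([280.0, 290.0], 8673, [611.6, -271.1, 46.4, 101.9, 3.0], [20.9, 50.5])
([335.0, 268.0], 178, [637.2, -233.8, 1.4, 4.3, 87.7], [39.4, 58.7])
([463.0, 309.0], 4412, [720.3, -271.4, 34.3, 46.2, 58.2], [21.7, 42.3])
```

View pics/w9.png

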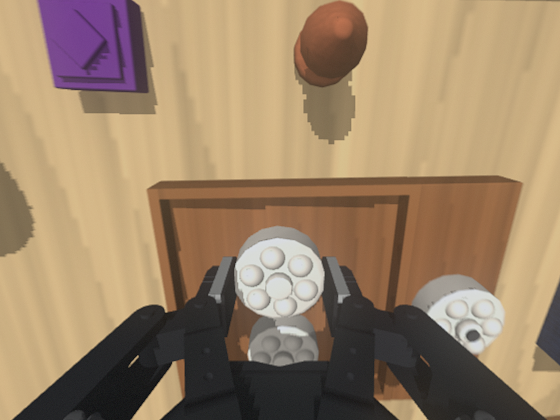

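The rosette hovers over the +y half at (280,277), with the first one below at (284,345), clear of it. Lowering.

jog_arm(
  rows=[
    [0.1,0,-0.8,0,0,0],
    [0.1,0,-1.4,0,0,0],
    [0.1,0,-1.8,0,0,0],
    [0.1,0,-2.1,0,0,0],
    [0.1,0,-2.15,0,0,0],
  ],
)

```text
clock: 31.72
ee_pos: [0.6099, -0.2456, 0.0818]
tcp_rot: [-1.569, 0.001, 0.018]
wrist_force: [-2.7, 0.1, 6.5]
finger_gap: 0.0459
```

Floor contact. Release, lift and retreat so the cameras have a clear view.

jog_arm(
  rows=[
    [0,0,0,0,0,0],
    [0,0,0,0,0,0],
    [0,0,0,0,0,0],
    [0,0,0,0,0,0],
    [0,0,0.5,0,0,0],
  ],
  fingers=0,
)

```text
clock: 32.35
ee_pos: [0.6096, -0.2455, 0.0865]
tcp_rot: [-1.568, 0.002, 0.018]
wrist_force: [0.3, -0.0, 0.5]
finger_gap: 0.0856
```

jog_arm(
  rows=[
    [0,0,2,0,0,0],
    [0,0,5,0,0,0],
    [0,-1,10,0,0,0],
    [-3,-5,14,0,0,0],
    [-7,-9,17,0,0,0],
  ],
)

```text
clock: 32.98
ee_pos: [0.5424, -0.3338, 0.259]
tcp_rot: [-1.57, -0.002, 0.021]
wrist_force: [-0.1, -1.4, -0.8]
finger_gap: 0.0854
```

jog_arm(
  rows=[
    [-3,-5,0,0,0,0],
    [-7,-10,0,0,0,0],
    [-10,-14,0,0,0,0],
    [-13,-18,0,0,0,0],
    [-15,-20,0,0,0,0],
  ],
)

```text
clock: 33.6
ee_pos: [0.3897, -0.5369, 0.2605]
tcp_rot: [-1.573, -0.001, 0.017]
wrist_force: [-1.1, 0.0, 0.2]
finger_gap: 0.0855
```

Run:
```python
from h import *
im,d,P=cloud("top")
for b in blobs(white(im),P,d): print("white",b)
z=P[...,2]
for (u0,u1,v0,v1) in [(330,370,140,180),(360,400,250,290)]:
    Q=P[v0:v1,u0:u1].reshape(-1,3); Q=Q[(Q[:,2]>.03)&(Q[:,2]<.07)]; print(Q.mean(0).round(4))
    P0=np.load("top0.npz")["P"]; Q=P0[v0:v1,u0:u1].reshape(-1,3); Q=Q[(Q[:,2]>.03)&(Q[:,2]<.07)]; print(Q.mean(0).round(4))
cv2.imwrite("pics/t9.png",im[...,::-1])
cv2.imwrite("pics/t9c.png",cv2.resize(im[85:300,110:480,::-1],None,fx=2,fy=2,interpolation=cv2.INTER_CUBIC))
print(ctrl.sense()["clock"])
```

```text
white ([292.0, 103.0], 388, [751.3, -11.0, 41.3, 57.5, 87.3], [34.9, 45.9])
white ([421.0, 119.0], 400, [720.0, -280.7, 45.8, 57.0, 53.4], [36.2, 45.4])
white ([162.0, 120.0], 447, [704.6, 259.1, 79.9, 34.3, 88.6], [35.2, 47.0])
white ([218.0, 141.0], 176, [659.8, 134.9, 29.4, 38.4, 55.0], [48.6, 53.3])
white ([274.0, 154.0], 396, [641.5, 23.7, 47.3, 42.1, 1.6], [19.7, 31.7])
white ([308.0, 155.0], 399, [641.7, -46.8, 45.2, 40.7, 0.9], [20.7, 31.9])
white ([161.0, 169.0], 423, [602.6, 259.5, 85.8, 27.8, 0.4], [21.9, 33.2])
white ([403.0, 172.0], 416, [608.3, -246.8, 46.7, 50.5, 8.2], [22.3, 31.5])
white ([438.0, 171.0], 419, [613.2, -319.7, 47.4, 53.5, 31.3], [21.8, 31.6])
white ([18.0, 202.0], 1054, [525.3, 569.6, 90.8, 62.1, 67.4], [1.4, 6.8])
[ 0.6263 -0.1315  0.0464]
[ 0.6263 -0.1315  0.0463]
[ 0.4081 -0.1964  0.0447]
[ 0.4083 -0.1965  0.0447]
33.65
```

View pics/t9c.png

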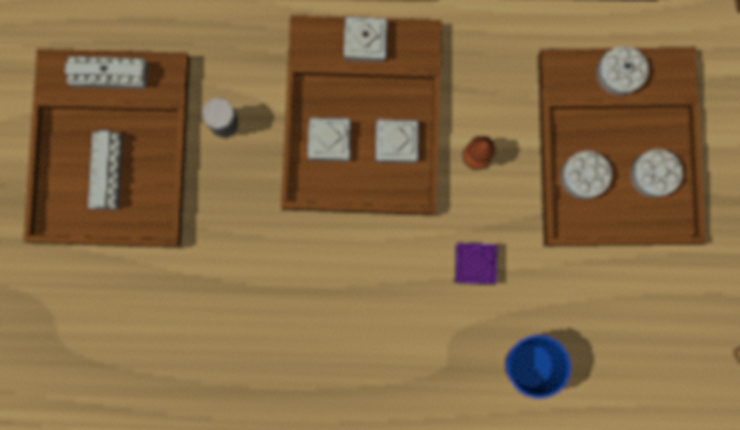

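All five casts lie flat in the right trays. The rosettes are at (587,174) and (657,172), the squares at (329,138) and (397,140), and the bar at (104,170), with clear gaps. The cup and finial have not moved. Handing in.

```bash
python3 -c "
from workcell import ctrl
print(ctrl.hand_in())"
```

```text
the job is handed in; nothing more can be done
None
```

All five casts are in the trays that match their samples, and I handed the job in at about 34 s of the 118 s allowed. Each one was lowered until it touched the tray floor (2–14 N at the wrist) and only then released.

- **Final position check:** the last top-camera picture shows both rosettes, both squares and the bar face up near the middle of their bays. Their tops sit at about 31–33 mm, which fits casts 24 mm high on a 6 mm floor.
- **Spacing:** the rosettes are about 25 mm apart and the squares about 28 mm apart.
- **Bystanders:** the cup and finial are within 0.3 mm of where they started, and I left the purple block alone.
- **Disagreements:** no check failed. Camera positions differed from view to view by 2–4 mm, well inside the limits.

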